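Feed the top spot tile from the magazine to the reading stage

ROBOT

A 6-joint arm with a two-finger parallel gripper is mounted at the origin on a cart in front of the work surface, level with it; the furniture and walls round the work are solid. World frame = base frame: x ahead of the robot, y to its left, z up, the work surface at z = 0. Lengths are in m, angles in rad, forces in N, time in s.
With the tool pointing down it reaches from about 0.3 to 0.85 m from the base axis. Payload 5.4 kg.
Tool frame: the origin (TCP) lies midway between the tips of the shut fingers; the grasp point (between the pads) lies 19 mm behind it; z points along the fingers, y is the line along which they close (so a half turn about z gives the same grasp; the last joint's range is limited). The gripper opens to 85 mm and grips with 20 to 120 N. Pads are 22 mm wide; open, the fingers measure 114 mm over their backs; the gripper's body (76 mm by 85 mm) begins 54 mm behind the grasp point. The pads swing forward as they close: fully open they stand 13 mm farther back than shut.
Start: joints at [-1.371, 0.158, 1.597, -0, 1.386, -0.21], TCP at [0.229, -0.527, 0.21] pointing down, gripper open.
Joint ranges: [-2.91, 2.91], [-0.94, 2.29], [0.18, 2.7], [-1.29, 4.43], [0.17, 2.64], [-3, 3]. Speed limits (rad/s): [2.57, 2.57, 3.14, 3.14, 3.14, 3.14].

INTERFACE

Orientations are given as a unit quaternion [x, y, z, w].
In Python, from rig import arm, optics gives the robot as it stands. The module is installed in compiled form; this text tells all that it offers.
- The arm moves only by the shell command python3 -m pendant 'ROWS'. ROWS is one flat JSON list of numbers that holds 1 to 12 rows one after another, with no inner brackets; each row has 5 numbers: the finger opening in m, then dx, dy, dz in m, then a turn about the tool's z in rad; each row is the pose to reach, as a shift and turn from the pose commanded when the command began, along the tool's axes at that moment; what a row does not reach only later rows make up. A row lasts 1/10 s, in which the tool goes at most 0.05 m and 0.15 rad, less where a joint would pass 70% of its speed; a pose out of reach is approached as far as the arm can. The fingers move at their own pace and stop on an object; the grip force is fixed at half the most. Time passes only in rows, so rows that do not move let the fingers close. It prints the time, the measured TCP pose, the force, the opening and the grip force at its end. Input that does not fit is refused with a message, and nothing moves.
- arm.read_state(): the state, without advancing time (a new reading comes with each control period).
- optics.get_image(name): name is "scene" or "top"; returns a dict with "pixels" (420x560x3 uint8, red, green, blue), "z_map" (420x560 float32, m along the optical axis (not along the pixel's ray), 0 where there is no reading), "fovy" (degrees; the focal length in pixels is half the picture's height over the tangent of half this angle, whatever the lens; pixels are square), "cx", "cy" (the principal point, pixels), "world_to_cam" (4x4, takes a point from world to camera coordinates). Camera axes: x right, y down, z forward; pixel columns grow to the right and rows downward; lengths in m; the calibration is good to about 2 mm. A picture is of the moment at which its call begins.
- arm.finish_job(): hands the job in; it is judged then, once.
The state is a dict: "t": time; "qpos": joint angles; "qd": joint speeds; "tau": joint torques, N m; "tcp_pos": TCP position; "eef_rot": TCP orientation; "force": force on the tool from outside, world axes, zero at the start; "wrist_torque": the same for the moment, N m; "finger_gap": finger opening in m; "grasp_force": force on a finger pad.
Only numpy, scipy, OpenCV 4.12 (cv2) and the standard library are available. Lean on these libraries where they do the work, as an engineer would, in place of code of your own. Each camera call takes 0.05 s, during which the arm holds its last target. There are 200 camera calls.

TASK

Feed the next porcelain spot tile to the reading stage: press lightly on the plain end of the top tile in the magazine (keep off its wells), shear it sideways off the stack over the lip onto the stage beside it, without lifting it out or pulling the tiles below along. Then push it gently along the stage until it is fully home against the end stop and the spring catch has come out behind it. Leave the other tiles in their stack and do not disturb the things around.

Things in the scene. Friction and masses are not known exactly. Their poses are not given: they have to be found in the camera images.
- tile_feeder: Fixed steel and grey bench unit, base 124 x 270 mm: magazine with the stack of tiles, beside it the reading stage. Origin under it, 0 to 7 mm above the top (screw feet), z up; +y = feed direction, magazine to stage; +x = switch side, facing the robot. Pocket: y -0.129 to -0.026, x +-0.0365, walls to z 0.075. Stage: flat at z 0.060, rails at x +-0.0365; rigid end stop, 9 mm high, face at y +0.104.
- lift (a joint): Sprung lift plate under the stack, about 6 N per mm: 0 = unpressed, negative as the stack is pressed down. Unpressed, the top tile's underside is at feeder z 0.0615, 1.5 mm above the lip (feeder y -0.026, level with the stage) that holds the lower tiles back. Pressed with over about 9 N the top tile sinks behind the lip and jams; under about 4 N the fingers may slip when the tile meets the catch.
- tile_1: Top tile of the stack, to be fed: white glazed porcelain, 70 (x) x 100 (y) x 10 mm (z), about 165 g; six ring wells towards +y and a plain end 28 mm long at -y (trailing in the feed). Origin: centre of the underside. Axes as the feeder's, 1.5 mm play all round in the pocket. Slides on tile and metal with friction about 0.2, fingertips hold better. Bears at most 16 N from the fingers.
- catch (a joint): Spring catch in the stage rail on the feeder's +x side: small steel wedge, sloped towards the magazine, square towards the end stop. 0 = out, 6 mm into the channel, feeder z 61 to 65 mm; up to 0.007 m as a passing tile presses it into the rail (0.7 to 1.5 N). Its square face is at feeder y +0.002: it springs out 2 mm behind a tile that is home (tile origin at feeder x 0, y +0.054, z 0.060).
- tile_2: The second tile of the stack, under tile_1; the same kind, origin and axes. It stays.
- tile_3: The third tile of the stack, the same kind. It stays.
- tile_4: The lowest tile of the stack, the same kind. It stays.
- vial_a: Clear glass vial with a crimped cap, 23 x 24 x 54 mm, standing just left of the feeder; origin under its centre. A bystander.
- vial_b: Brown glass vial with a crimped cap, 23 x 24 x 54 mm, standing just left of the feeder; origin under its centre. A bystander.
- timer: Small white laboratory timer, 55 x 62 x 22 mm, lying left of the feeder; origin under its centre. A bystander.
- marker: Marker pen, 17 x 136 x 17 mm, lying at the left; origin under its centre. A bystander.
- slide_carton: Flat white carton, 47 x 100 x 14 mm, lying left of the vials; origin under its centre. A bystander.

How it is judged:
By the outcome, as a careful person would: the job done as asked, in the order asked, and still so for the second after the job is handed in, with the robot touching nothing.
It also fails if it takes over 51 s, if anything falls off the work surface, if the arm or the gripper's body presses on something with over 40 N, if the wrist force passes 120 N, or if a joint passes its speed limit or range.

## Working session

There is one attempt and no reset: what is moved stays moved. The work goes in short steps, Python scripts to look and compute and a shell command to move; the robot and the scene stay as the last step left them, time stands still between calls to the robot, and variables do not carry over. Pictures are saved under pics/ and viewed, at most 10 in all, crops included, and the job is handed in when it is done.

```bash
mkdir -p pics
python3 - <<'E'
from rig import arm, optics
import cv2,numpy as np
s=arm.read_state();print(s)
for n in("scene","top"):
    d=optics.get_image(n);cv2.imwrite(f"pics/{n}0.png",d["pixels"][:,:,::-1]);np.savez(f"{n}0.npz",**d)
    print(n,d["fovy"],d["cx"],d["cy"],d["world_to_cam"])
E
```

```text
{'t': 0.0, 'qpos': array([-1.37107470e+00,  1.59057613e-01,  1.59825209e+00, -3.19414038e-06,
        1.38620890e+00, -2.10084108e-01]), 'qd': array([-2.64009859e-04,  6.95108476e-05, -3.11512494e-04,  2.10993719e-03,
        1.58323706e-03,  3.62295786e-04]), 'tau': array([ 1.39684089e-03, -3.95993078e+01, -3.31437242e+01,  3.90904495e-05,
        8.36173771e-03, -7.18992546e-07]), 'tcp_pos': array([ 0.22895383, -0.52674154,  0.20910219]), 'eef_rot': array([ 9.79080239e-01,  2.03472256e-01,  3.41973030e-06, -9.62967056e-04]), 'force': array([ 0.44658812,  0.08627325, -0.43691791]), 'wrist_torque': array([-0.03723989, -0.03783021,  0.02685212]), 'grasp_force': 0.0, 'finger_gap': 0.0852193619194541}
scene 42.52783421351261 281.2960764536927 216.76777887060928 [[-0.8682572  -0.49566946  0.02100549  0.40593357]
 [-0.36741405  0.61398926 -0.69858722  0.28011973]
 [ 0.33337121 -0.61427109 -0.71521652  1.15056123]
 [ 0.          0.          0.          1.        ]]
top 56.073858847405916 276.56944029994014 206.35015156382417 [[-0.01454894 -0.99986913 -0.00707497 -0.03409236]
 [-0.99020458  0.01539026 -0.13877329  0.50683534]
 [ 0.13886401  0.00498666 -0.9902989   0.89646734]
 [ 0.          0.          0.          1.        ]]
```

View pics/scene0.png

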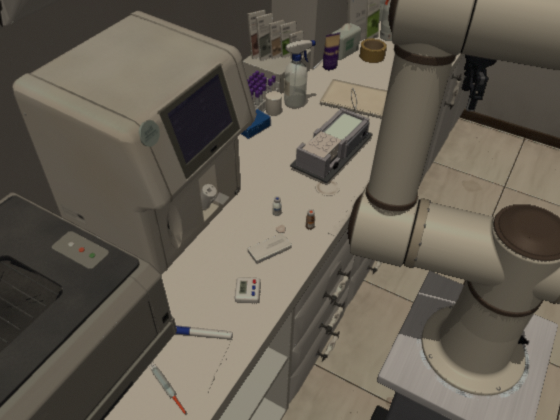

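View pics/top0.png

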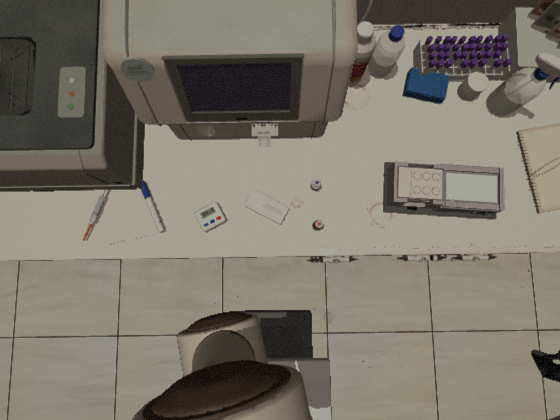

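The scene view shows the feeder around (330,145), with the vials nearer the camera. The top view has the feeder at cols 385–503, rows 162–215: the magazine with tiles and wells is on the left (412–440), the stage is on the right, and the vials are at (316,184) and (318,225).

```bash
cat > h.py <<'E'
import numpy as np,cv2
def pts(d):
    h,w=d["z_map"].shape;f=h/2/np.tan(np.radians(float(d["fovy"]))/2)
    v,u=np.mgrid[:h,:w];z=d["z_map"]
    P=np.stack([(u-d["cx"])/f*z,(v-d["cy"])/f*z,z],-1)
    M=np.linalg.inv(d["world_to_cam"]);return P@M[:3,:3].T+M[:3,3]
def ray(d,u,v,z):
    f=210/np.tan(np.radians(float(d["fovy"]))/2);M=np.linalg.inv(d["world_to_cam"])
    r=M[:3,:3]@np.array([(u-d["cx"])/f,(v-d["cy"])/f,1]);o=M[:3,3];return o+r*(z-o[2])/r[2]
E
python3 - <<'E'
from h import *
d=dict(np.load("top0.npz"));P=pts(d)
c=d["pixels"][155:222,378:512,::-1];cv2.imwrite("pics/topc.png",cv2.resize(c,None,fx=5.9,fy=5.9,interpolation=cv2.INTER_CUBIC))
e=dict(np.load("scene0.npz"));c=e["pixels"][100:185,285:380,::-1];cv2.imwrite("pics/scenec.png",cv2.resize(c,None,fx=6.5,fy=6.5,interpolation=cv2.INTER_CUBIC))
print("table",np.median(P[225:240,400:480,2]))
Z=(P[...,2]*1000).round().astype(int)
for r in range(158,220,3):print(r,Z[r,380:508:4])
E
```

```text
table -0.0020486065965993894
158 [ 1 -3 -6  0 -2 -3  0  1 -2 -1 -5 -2 -1 -4 -7  0 -1 -4  0  1 -3  0 -3 -4
  0 -1  0 -5 -4 -3 -3 -2]
161 [ 0 -3 -1 -5 -2  1 -1 -3 -1 -1 -3  2 -2  1  0  0  0 -3 -5 -4 -6 -6  1 -2
  0  0 -2 -1 -2  0 -2 -2]
164 [-2  9 18 61 80 78 78 16 13 16 16 12 -3 -2 80 77 63 -2 -2 -1 -5 -1 -3  0
  0 -6  2 -3 -2 -4 -1 -3]
167 [-2 10 30 64 80 73 75 77 14 17 19 16 45 71 82 79 80 70 68 73 70 69 69 69
 71 70 71 65 64 -1 -2 -3]
170 [-2 14 27 63 77 75 75 79 74 75 74 76 74 78 78 75 64 67 70 69 68 69 70 70
 71 69 71 72 68 70 75  0]
173 [-1 13 30 65 82 77 77 75 78 77 76 76 75 76 79 74 65 68 66 64 65 65 67 64
 62 65 61 64 65 65 76 -4]
176 [-5 14 31 67 79 72 77 76 77 75 77 75 78 78 74 77 67 61 65 62 62 62 64 66
 65 62 65 66 64 64 75 -1]
179 [-7 14 33 66 79 74 75 77 77 74 73 79 78 74 77 77 64 65 63 64 67 66 66 62
 63 69 65 63 65 66 70 -1]
182 [-2 14 34 67 80 75 74 76 74 73 75 76 78 75 76 74 66 65 63 63 65 65 63 64
 63 68 64 65 63 63 73 -3]
185 [-5 17 32 65 79 77 75 76 76 78 76 75 75 75 77 76 67 65 64 67 64 64 64 65
 65 65 66 65 66 64 72 -1]
188 [-2 14 33 69 82 74 77 73 75 75 74 77 
[... 519 characters left out ...]
5  67  62  72  -4]
203 [ -4  17  38  55  56  59  61  29  29 958  29  29  54  77  79  81  79  75
  72  73  72  68  70  68  71  66  63  65  62  65  75   0]
206 [ 3 16 18 16 16 19 22 28 35 28 29 30 44 48 50 63 68 75 71 73 69 70 72 67
 69 71 73 68 72 70 73 -2]
209 [ -3  15  16  19  15  15  18  24  26  29 958  15  15  20  39  47  51  50
  57  59  61  63  63  64  66  65  66  69  65  69  70  -1]
212 [-4  0 12 15 14 17 14 15 17 17 16 15 16 14 13 14 17 15 14 14 19 22 29 33
 38 46 45 46 49 58 -1 -1]
215 [ 0  0 -2 -3 -6 -1 -3 -1 -1 -2 -4 -4 -1 -3 14 16 16 16 19 16 16 17 15 15
 17 16 16 16 17 -4 -2  0]
218 [ 0  0 -2 -1 -1  0 -3 -1  1 -5 -1  0 -2 -5 -2 -1 -2  2 -2 -2 -3 -2  0 -3
 -4  9 14 14 19  0 -4 -3]
```

View pics/topc.png

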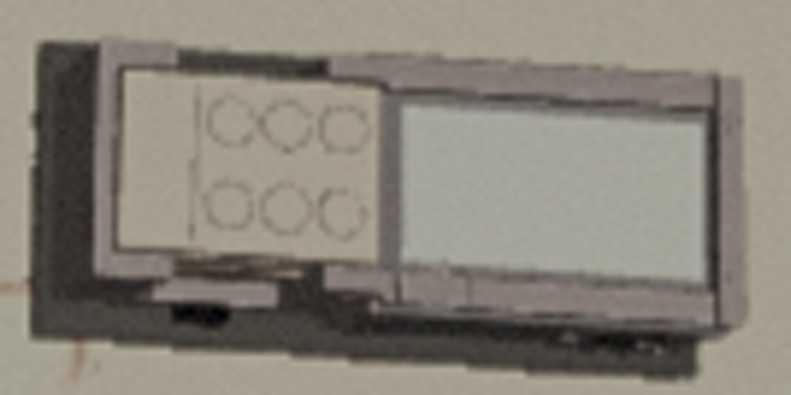

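View pics/scenec.png

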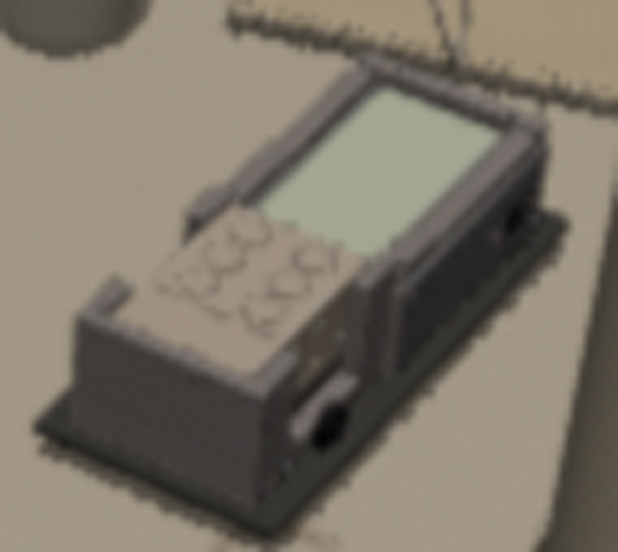

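The crops show the tile corners in the top crop at about (122,70), (385,85), (380,265) and (115,248), with its plain end on the left. The stage lies to the right, up to the end stop near x=712. The base corners are at (40,42), (33,338) and (693,378).

Run:
```python
from h import *
d=dict(np.load("top0.npz"))
def c(x,y,z):return ray(d,378+(x+.5)/5.9-.5,155+(y+.5)/5.9-.5,z)
T=[c(*p,.0765) for p in[(122,70),(385,85),(380,265),(115,248)]]
B=[c(*p,.0165) for p in[(40,42),(33,338),(693,378)]]
S=[c(712,108,.066),c(703,285,.066)]
W=[c(104,41,.081),c(95,275,.081)]
print("T",np.round(T,4),"mid",np.mean(T,0));print("B",np.round(B,4));print("S",np.round(S,4))
for n,a,b in[("Ttop",T[0],T[1]),("Tbot",T[3],T[2]),("base",B[1],B[2])]:
    v=b-a;print(n,np.hypot(*v[:2]),np.degrees(np.arctan2(v[1],v[0])))
for n,a,b in[("T l",T[0],T[3]),("T r",T[1],T[2]),("base l",B[0],B[1]),("S",*S),("W",*W)]:
    v=b-a;print(n,np.hypot(*v[:2]),np.degrees(np.arctan2(v[1],v[0])))
# depth plane fits
P=pts(d)
for n,r,cc in[("tile",(170,195),(402,438)),("stage",(178,197),(450,492)),("table",(225,240),(400,480))]:
    Q=P[r[0]:r[1],cc[0]:cc[1]].reshape(-1,3);print(n,np.median(Q[:,2]))
```

```text
T [[ 0.5882 -0.3212  0.0765]
 [ 0.5806 -0.4223  0.0765]
 [ 0.5103 -0.4152  0.0765]
 [ 0.5184 -0.3145  0.0765]] mid [ 0.54937671 -0.36832332  0.0765    ]
B [[ 0.615  -0.3067  0.0165]
 [ 0.4915 -0.2974  0.0165]
 [ 0.4711 -0.5634  0.0165]]
S [[ 0.5718 -0.5533  0.066 ]
 [ 0.5021 -0.5434  0.066 ]]
Ttop 0.10135559915861027 -94.29169337863632
Tbot 0.1010388747543285 -94.63783875764791
base 0.2668260786057809 -94.39432354566739
T l 0.0700530780900366 174.53255761489154
T r 0.0706705589129577 174.28448839630224
base l 0.12382174432174538 175.68299235149604
S 0.07037300424034489 171.91232884781334
W 0.0916263335653845 174.64502267806176
tile 0.07593090161406357
stage 0.06448973364285887
table -0.0020486065965993894
```

```bash
cat > to.py <<'E'
import sys,numpy as np
from scipy.spatial.transform import Rotation as R
from rig import arm
s=arm.read_state();T=np.array(list(map(float,sys.argv[1:4])))
r=R.from_quat(s["eef_rot"]);ax=r.as_matrix()
psi=np.arctan2(ax[1,0],ax[0,0])
print("shift",np.round(r.inv().apply(T-s["tcp_pos"]),4),"turn",round(psi-np.radians(85.5),4),"F",s["force"])
E
python3 to.py 0.5522 -0.3324 0.12
```

```text
shift [ 0.3739 -0.0494  0.0894] turn -1.0825 F [ 0.49086791 -0.1850598  -0.17795106]
```

```bash
python3 -m pendant '[0, 0.04, -0.005, 0.01, -0.12, 0, 0.08, -0.01, 0.02, -0.24, 0, 0.12, -0.015, 0.03, -0.36, 0, 0.16, -0.02, 0.04, -0.48, 0, 0.20, -0.025, 0.05, -0.60, 0, 0.24, -0.03, 0.06, -0.72, 0, 0.28, -0.035, 0.07, -0.84, 0, 0.32, -0.04, 0.08, -0.96, 0, 0.35, -0.045, 0.085, -1.06, 0, 0.374, -0.0494, 0.089, -1.0825, 0, 0.374, -0.0494, 0.089, -1.0825, 0, 0.374, -0.0494, 0.089, -1.0825]'; python3 to.py 0.5522 -0.3324 0.085
```

```text
t: 1.3
tcp_pos: [0.5521, -0.3327, 0.1205]
eef_rot: [0.734, 0.679, -0.0, -0.001]
force: [-0.1, -0.0, -0.2]
finger_gap: 0.0001
grasp_force: 0.0
shift [0.0003 0.0001 0.0355] turn 0.0006 F [-0.06159362 -0.02478611 -0.19711953]
```

```bash
python3 -m pendant '[0, 0, 0, 0.015, 0, 0, 0, 0, 0.03, 0, 0, 0, 0, 0.036, 0, 0, 0, 0, 0.036, 0, 0, 0, 0, 0.036, 0]'
python3 - <<'E'
from h import *
from rig import optics
a=optics.get_image("top");b=optics.get_image("scene")
A=cv2.resize(a["pixels"][150:220,378:448],(400,400),interpolation=cv2.INTER_CUBIC)
B=cv2.resize(b["pixels"][100:180,285:365],(400,400),interpolation=cv2.INTER_CUBIC)
cv2.imwrite("pics/above.png",np.hstack([A,B])[:,:,::-1])
E
```

```text
t: 1.8
tcp_pos: [0.5521, -0.3332, 0.0849]
eef_rot: [0.734, 0.679, -0.0, -0.0]
force: [0.0, -0.0, 1.2]
finger_gap: 0.0002
grasp_force: 0.0
```

View pics/above.png

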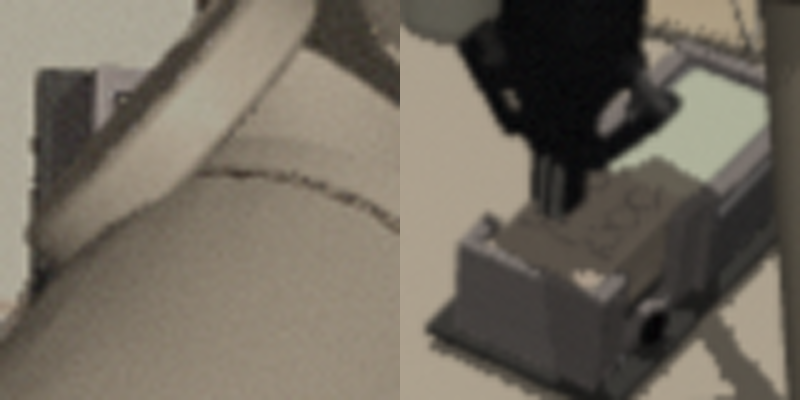

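In the right half, the shut fingers at (555,210) hover over the plain end, clear of the wells and inside the walls. The arm hides the top view. Next I go down slowly.

```bash
python3 -m pendant '[0, 0, 0, 0.002, 0, 0, 0, 0, 0.004, 0, 0, 0, 0, 0.005, 0, 0, 0, 0, 0.005, 0, 0, 0, 0, 0.005, 0]' | egrep 'tcp|force'; python3 -m pendant '[0, 0, 0, 0.0005, 0, 0, 0, 0, 0.001, 0, 0, 0, 0, 0.001, 0, 0, 0, 0, 0.001, 0]'| egrep 'tcp|force'
```

```text
tcp_pos: [0.5524, -0.3331, 0.0801]
force: [0.4, -0.6, -0.3]
grasp_force: 0.0
tcp_pos: [0.5524, -0.3331, 0.0791]
force: [0.2, -0.9, -0.9]
grasp_force: 0.0
```

```bash
for i in 1 2; do python3 -m pendant '[0, 0, 0, 0.0005, 0, 0, 0, 0, 0.001, 0, 0, 0, 0, 0.001, 0, 0, 0, 0, 0.001, 0]'| egrep 'tcp|force: \['; done
```

```text
tcp_pos: [0.5524, -0.3331, 0.0781]
force: [0.6, -0.1, 0.3]
tcp_pos: [0.5524, -0.3331, 0.0771]
force: [-0.5, -0.4, -0.7]
```

```bash
for i in 1 2; do python3 -m pendant '[0, 0, 0, 0.0005, 0, 0, 0, 0, 0.0005, 0, 0, 0, 0, 0.0005, 0]'| egrep 'tcp|force: \['; done
```

```text
tcp_pos: [0.5524, -0.3331, 0.0766]
force: [0.1, -0.3, -0.5]
tcp_pos: [0.5524, -0.333, 0.076]
force: [-0.4, -0.1, -0.2]
```

```bash
for i in 1 2 ; do python3 -m pendant '[0, 0, 0, 0.0005, 0, 0, 0, 0, 0.0005, 0, 0, 0, 0, 0.0005, 0]'| egrep 'tcp|force: \['; done
```

```text
tcp_pos: [0.5524, -0.3331, 0.0756]
force: [-0.9, 0.2, -0.2]
tcp_pos: [0.5524, -0.3331, 0.0751]
force: [-0.4, -0.0, 0.5]
```

```bash
for i in 1 2 ; do python3 -m pendant '[0, 0, 0, 0.0005, 0, 0, 0, 0, 0.0005, 0, 0, 0, 0, 0.0005, 0]'| egrep 'tcp|force: \['; done
```

```text
tcp_pos: [0.5524, -0.333, 0.0745]
force: [-0.8, 0.3, 0.9]
tcp_pos: [0.5524, -0.333, 0.0741]
force: [-0.6, 0.5, -0.1]
```

```bash
for i in 1 2 ; do python3 -m pendant '[0, 0, 0, 0.0005, 0, 0, 0, 0, 0.0005, 0, 0, 0, 0, 0.0005, 0]'| egrep 'tcp|force: \['; done
```

```text
tcp_pos: [0.5524, -0.333, 0.0736]
force: [-0.1, -0.6, -0.2]
tcp_pos: [0.5524, -0.333, 0.0731]
force: [-0.5, -0.4, -0.7]
```

```bash
for i in 1 2 ; do python3 -m pendant '[0, 0, 0, 0.0005, 0, 0, 0, 0, 0.0005, 0, 0, 0, 0, 0.0005, 0]'| egrep 'tcp|force: \['; done
```

```text
tcp_pos: [0.5524, -0.333, 0.0726]
force: [-0.3, -0.4, -1.1]
tcp_pos: [0.5524, -0.3331, 0.0721]
force: [-0.1, -0.1, 0.5]
```

Run:
```python
from h import *
from rig import optics,arm
b=optics.get_image("scene")
B=cv2.resize(b["pixels"][90:180,285:375],(600,600),interpolation=cv2.INTER_CUBIC)
cv2.imwrite("pics/c1.png",B[:,:,::-1]);print(arm.read_state()["force"])
P=pts(b);a=dict(np.load("scene0.npz"));Q=pts(a)
for n,X in(("now",P),("before",Q)):
    m=(X[...,0]>.53)&(X[...,0]<.57)&(X[...,1]<-.36)&(X[...,1]>-.4)&(abs(X[...,2]-.075)<.02);print(n,np.median(X[m],0),m.sum())
m=(abs(Q[...,2])<.01)&(Q[...,0]>.45)&(Q[...,0]<.6)&(Q[...,1]>-.25)&(Q[...,1]<-.15);print("table",np.median(Q[m],0))
```

```text
[-0.17271788 -0.26720777  1.16881484]
now [ 0.54405775 -0.38166722  0.07979696] 78
before [ 0.55000568 -0.37922918  0.07979259] 121
table [ 0.52379668 -0.20587199  0.00189861]
```

View pics/c1.png

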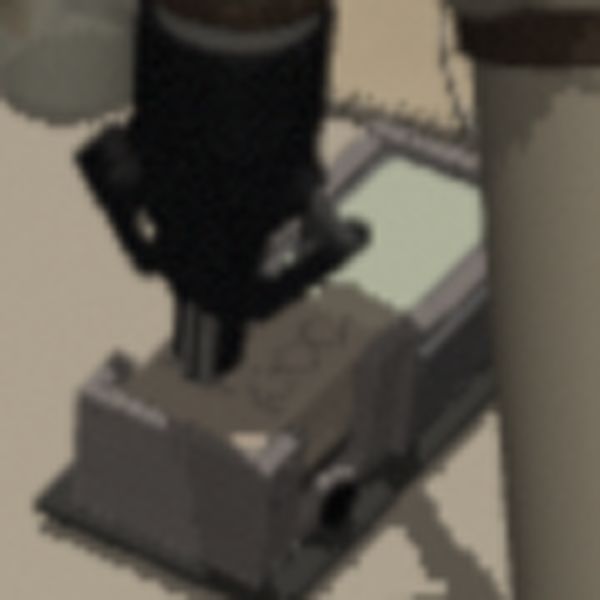

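Run:
```python
from h import *
d=dict(np.load("scene0.npz"))
def proj(p):
    f=210/np.tan(np.radians(float(d["fovy"]))/2);q=d["world_to_cam"]@np.array([*p,1]);u=q[0]/q[2]*f+d["cx"];v=q[1]/q[2]*f+d["cy"];return np.round([(u-285)*6.667,(v-90)*6.667])
for z in(.072,.078,.082):print(z,proj((.5524,-.333,z)), ray(d,315,146.7,z))
fx=np.array([-.9969,.0785]);f=np.array([-.0785,-.9969])
for z in(.072,.078):print([proj((*(np.array([.5524,-.333])+a*fx*.0145+b*f*.011),z)) for a in(-1,1) for b in(-1,1)])
# tile corners from scene0
for z in(.0765,):print("tile corners",[proj((*(np.array([.5494,-.3683])+a*fx*.035+b*f*.05),z)) for a in(-1,1) for b in(-1,1)])
```

```text
0.072 [200. 416.] [ 0.56379695 -0.35525509  0.072     ]
0.078 [201. 404.] [ 0.56065012 -0.3482754   0.078     ]
0.082 [201. 397.] [ 0.55855223 -0.34362227  0.082     ]
[array([156., 416.]), array([184., 389.]), array([216., 443.]), array([244., 415.])]
[array([157., 405.]), array([185., 378.]), array([217., 431.]), array([245., 404.])]
tile corners [array([111., 394.]), array([236., 276.]), array([255., 457.]), array([378., 334.])]
```

Run:
```python
from h import *
from rig import optics,arm
b=optics.get_image("scene");P=pts(b);np.savez("scene1.npz",**b)
print(arm.read_state()["tcp_pos"],arm.read_state()["force"])
for u in(312,315,318):
    for v in range(136,158,1):print(u,v,((u-285+.5)*6.667//1,(v-90+.5)*6.667//1),np.round(P[v,u],3),b["pixels"][v,u])
```

```text
[ 0.55242178 -0.33305591  0.07209433] [ 0.75754697 -0.52206707 -0.25376964]
312 136 (183.0, 310.0) [ 0.562 -0.325  0.129] [35 34 33]
312 137 (183.0, 316.0) [ 0.563 -0.328  0.124] [38 38 35]
312 138 (183.0, 323.0) [ 0.562 -0.327  0.121] [40 40 38]
312 139 (183.0, 330.0) [ 0.561 -0.326  0.119] [43 42 41]
312 140 (183.0, 336.0) [ 0.559 -0.321  0.12 ] [44 42 40]
312 141 (183.0, 343.0) [ 0.557 -0.319  0.119] [48 47 45]
312 142 (183.0, 350.0) [ 0.559 -0.323  0.111] [50 49 46]
312 143 (183.0, 356.0) [ 0.56  -0.324  0.107] [50 49 47]
312 144 (183.0, 363.0) [ 0.559 -0.322  0.105] [59 57 53]
312 145 (183.0, 370.0) [ 0.558 -0.323  0.102] [63 59 55]
312 146 (183.0, 376.0) [ 0.568 -0.345  0.08 ] [65 62 55]
312 147 (183.0, 383.0) [ 0.567 -0.342  0.079] [81 74 66]
312 148 (183.0, 390.0) [ 0.564 -0.335  0.081] [88 80 71]
312 149 (183.0, 396.0) [ 0.561 -0.331  0.082] [90 82 73]
312 150 (183.0, 403.0) [ 0.561 -0.33   0.079] [89 82 72]
312 151 (183.0, 410.0) [ 0.557 -0.322  0.083] [88 80 71]
312 152 (183.0, 416.0) [ 0.555 -0.319  0.082] [87 80 71]
312 153 (183.0, 423.0) [ 0.551 -0.311  0.085] [74 68 64
[... 2037 characters left out ...]
.106] [22 20 18]
318 146 (223.0, 376.0) [ 0.54  -0.321  0.107] [54 50 45]
318 147 (223.0, 383.0) [ 0.552 -0.349  0.08 ] [74 68 61]
318 148 (223.0, 390.0) [ 0.55  -0.346  0.079] [78 71 64]
318 149 (223.0, 396.0) [ 0.548 -0.341  0.08 ] [83 76 68]
318 150 (223.0, 403.0) [ 0.546 -0.337  0.08 ] [89 81 72]
318 151 (223.0, 410.0) [ 0.542 -0.329  0.084] [90 81 73]
318 152 (223.0, 416.0) [ 0.544 -0.333  0.077] [90 81 72]
318 153 (223.0, 423.0) [ 0.54  -0.326  0.08 ] [89 81 72]
318 154 (223.0, 430.0) [ 0.537 -0.32   0.081] [89 81 72]
318 155 (223.0, 436.0) [ 0.536 -0.318  0.08 ] [86 79 70]
318 156 (223.0, 443.0) [ 0.533 -0.313  0.081] [73 67 63]
318 157 (223.0, 450.0) [ 0.531 -0.308  0.082] [67 63 60]
```

The picture shows the finger tips still high. They end near (203,383), and the depth gives z≈0.10 there against a tile top of ≈0.078. So the visible tips sit about 25 mm above the reported TCP, and the zero force agrees. The xy position matches, so I keep going down carefully.

```bash
python3 -m pendant '[0, 0, 0, 0.002, 0, 0, 0, 0, 0.004, 0, 0, 0, 0, 0.006, 0, 0, 0, 0, 0.008, 0, 0, 0, 0, 0.008, 0, 0, 0, 0, 0.008, 0]'| egrep 'tcp|force: \[';  python3 - <<'E'
from h import *
from rig import optics,arm
b=optics.get_image("scene");P=pts(b)
for u in(313,315,317):
    for v in range(142,156,1):print(u,v,np.round(P[v,u],3),b["pixels"][v,u])
E
```

```text
tcp_pos: [0.5524, -0.333, 0.064]
force: [-0.3, 0.1, 0.5]
313 142 [ 0.557 -0.324  0.112] [52 50 47]
313 143 [ 0.556 -0.322  0.11 ] [48 46 44]
313 144 [ 0.555 -0.322  0.107] [45 44 41]
313 145 [ 0.557 -0.325  0.101] [45 44 41]
313 146 [ 0.556 -0.324  0.098] [40 40 37]
313 147 [ 0.555 -0.322  0.097] [39 38 36]
313 148 [ 0.556 -0.326  0.09 ] [42 41 37]
313 149 [ 0.559 -0.333  0.081] [63 58 52]
313 150 [ 0.558 -0.332  0.079] [82 75 67]
313 151 [ 0.555 -0.325  0.081] [89 81 72]
313 152 [ 0.554 -0.322  0.08 ] [87 80 71]
313 153 [ 0.551 -0.317  0.081] [73 67 61]
313 154 [ 0.547 -0.31   0.085] [66 62 59]
313 155 [ 0.547 -0.309  0.082] [65 62 58]
315 142 [ 0.549 -0.32   0.118] [59 57 54]
315 143 [ 0.548 -0.318  0.116] [59 57 54]
315 144 [ 0.547 -0.317  0.114] [59 57 54]
315 145 [ 0.55  -0.323  0.105] [58 57 54]
315 146 [ 0.549 -0.322  0.103] [59 57 54]
315 147 [ 0.549 -0.322  0.1  ] [59 57 53]
315 148 [ 0.549 -0.323  0.096] [58 57 53]
315 149 [ 0.548 -0.322  0.093] [61 58 55]
315 150 [ 0.552 -0.33   0.082] [73 67 61]
315 151 [ 0.552 -0.331  0.079] [85 77 69]
315 152 [ 0.55  -0.328  0.078] [89 81 72]
315 153 [ 0.546 -0.318  0.083] [87 79 71]
315 154 [ 0.546 -0.319  0.079] [76 70 64]
315 155 [ 0.542 -0.311  0.082] [66 62 58]
317 142 [ 0.546 -0.326  0.115] [23 23 22]
317 143 [ 0.547 -0.329  0.11 ] [27 24 25]
317 144 [ 0.543 -0.32   0.113] [26 25 25]
317 145 [ 0.547 -0.33   0.102] [23 23 22]
317 146 [ 0.544 -0.325  0.103] [22 21 20]
317 147 [ 0.543 -0.323  0.101] [20 19 18]
317 148 [ 0.544 -0.324  0.097] [30 29 28]
317 149 [ 0.545 -0.329  0.089] [66 61 55]
317 150 [ 0.548 -0.336  0.08 ] [83 76 68]
317 151 [ 0.545 -0.33   0.082] [87 79 71]
317 152 [0.072 0.736 1.01 ] [90 81 72]
317 153 [ 0.544 -0.328  0.077] [89 80 71]
317 154 [ 0.541 -0.322  0.078] [86 78 70]
317 155 [ 0.537 -0.313  0.083] [79 72 66]
```

```bash
python3 -m pendant '[0, 0, 0, 0.002, 0, 0, 0, 0, 0.004, 0, 0, 0, 0, 0.006, 0, 0, 0, 0, 0.007, 0, 0, 0, 0, 0.007, 0, 0, 0, 0, 0.007, 0]'| egrep 'tcp|force: \['; for i in 1 2 3; do python3 -m pendant '[0, 0, 0, 0.0005, 0, 0, 0, 0, 0.0005, 0]'| egrep 'tcp|force: \[';done
```

```text
tcp_pos: [0.5524, -0.3331, 0.0571]
force: [0.4, -0.2, -0.7]
tcp_pos: [0.5524, -0.3331, 0.0566]
force: [-0.3, -1.0, -0.6]
tcp_pos: [0.5524, -0.3331, 0.0561]
force: [0.6, -0.3, -0.2]
tcp_pos: [0.5525, -0.3331, 0.0557]
force: [-0.3, -0.1, 1.1]
```

```bash
for i in 1 2 3 4; do python3 -m pendant '[0, 0, 0, 0.0005, 0, 0, 0, 0, 0.0005, 0]'| egrep 'tcp|force: \[';done
```

```text
tcp_pos: [0.5525, -0.3331, 0.0554]
force: [-0.2, 0.5, 3.4]
tcp_pos: [0.5527, -0.3332, 0.0551]
force: [-0.9, 0.7, 5.6]
tcp_pos: [0.5528, -0.3333, 0.0548]
force: [-1.1, 2.0, 6.1]
tcp_pos: [0.5529, -0.3334, 0.0546]
force: [-1.0, 1.4, 6.6]
```

```bash
python3 -m pendant '[0, 0, 0, -0.0003, 0, 0, -0.001, 0, -0.0003, 0, 0, -0.002, 0, -0.0003, 0, 0, -0.004, 0, -0.0003, 0, 0, -0.006, 0, -0.0003, 0]'| egrep 't:|tcp|force: \['; python3 -m pendant '[0, -0.002, 0, 0, 0, 0, -0.004, 0, 0, 0, 0, -0.006, 0, 0, 0, 0, -0.008, 0, 0, 0, 0, -0.010, 0, 0, 0]'| egrep 't:|tcp|force: \['
```

```text
t: 9.85
tcp_pos: [0.5527, -0.3392, 0.0548]
eef_rot: [0.734, 0.679, 0.0, 0.001]
force: [-0.9, 2.0, 5.7]
t: 10.35
tcp_pos: [0.5518, -0.3492, 0.0548]
eef_rot: [0.734, 0.679, 0.0, 0.001]
force: [0.3, 1.1, 6.6]
```

Run:
```python
from h import *
from rig import optics
b=optics.get_image("scene")
B=cv2.resize(b["pixels"][90:180,285:375],(600,600),interpolation=cv2.INTER_CUBIC)
cv2.imwrite("pics/c2.png",cv2.convertScaleAbs(B[:,:,::-1],alpha=1.5))
```

```text
(no output)
```

View pics/c2.png

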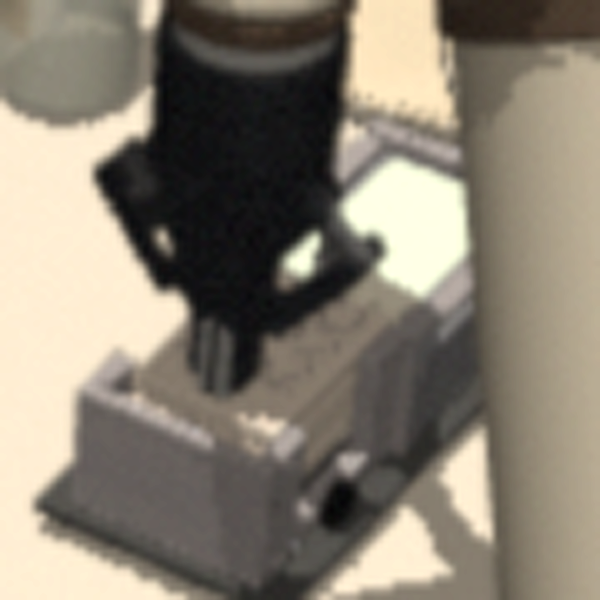

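The tips at (215,390) rest on the plain end, and the tile's front edge near (430,290) has gone over the lip onto the stage. The tile is moving with the fingers.

```bash
python3 -m pendant '[0, -0.003, 0, 0, 0, 0, -0.006, 0, 0, 0, 0, -0.009, 0, 0, 0, 0, -0.012, 0, 0, 0, 0, -0.015, 0, 0, 0, 0, -0.018, 0, 0, 0]'| egrep 't:|tcp|force: \['; python3 -m pendant '[0, -0.003, 0, 0, 0, 0, -0.006, 0, 0, 0, 0, -0.009, 0, 0, 0, 0, -0.012, 0, 0, 0, 0, -0.015, 0, 0, 0, 0, -0.018, 0, 0, 0]'| egrep 't:|tcp|force: \['
```

```text
t: 11.0
tcp_pos: [0.5504, -0.367, 0.0548]
eef_rot: [0.734, 0.679, 0.0, 0.001]
force: [0.2, 2.2, 6.7]
t: 11.6
tcp_pos: [0.549, -0.385, 0.0548]
eef_rot: [0.734, 0.679, 0.0, 0.0]
force: [-0.5, 2.5, 6.9]
```

```bash
python3 -m pendant '[0, -0.003, 0, 0, 0, 0, -0.006, 0, 0, 0, 0, -0.009, 0, 0, 0, 0, -0.012, 0, 0, 0, 0, -0.015, 0, 0, 0, 0, -0.018, 0, 0, 0]'| egrep 't:|tcp|force: \['; python3 -m pendant '[0, -0.003, 0, 0, 0, 0, -0.006, 0, 0, 0, 0, -0.009, 0, 0.0001, 0, 0, -0.012, 0, 0.0001, 0]'| egrep 't:|tcp|force: \['
```

```text
t: 12.2
tcp_pos: [0.5475, -0.4029, 0.0547]
eef_rot: [0.734, 0.679, 0.0, 0.0]
force: [-0.4, 2.8, 6.4]
t: 12.6
tcp_pos: [0.5465, -0.4148, 0.0547]
eef_rot: [0.734, 0.679, 0.0, 0.0]
force: [-0.7, 2.6, 7.7]
```

```bash
python3 -m pendant '[0, -0.002, 0, 0, 0, 0, -0.004, 0, 0, 0, 0, -0.006, 0, 0, 0]'| egrep 't:|tcp|force: \['; python3 -m pendant '[0, -0.002, 0, 0, 0, 0, -0.004, 0, 0, 0, 0, -0.006, 0, 0, 0]'| egrep 'tcp|force: \['; python3 -m pendant '[0, -0.002, 0, 0, 0, 0, -0.004, 0, 0, 0]'| egrep 'tcp|force: \['
```

```text
t: 12.9
tcp_pos: [0.5461, -0.4208, 0.0548]
eef_rot: [0.734, 0.679, 0.0, 0.0]
force: [0.2, 1.2, 6.9]
tcp_pos: [0.5456, -0.4268, 0.0548]
force: [-1.1, 2.8, 6.7]
tcp_pos: [0.5452, -0.4308, 0.0548]
force: [-0.4, 2.4, 6.7]
```

```bash
python3 -m pendant '[0, -0.002, 0, 0, 0, 0, -0.004, 0, 0.0001, 0, 0, -0.006, 0, 0.0002, 0]'| egrep 't:|tcp|force: \['; python3 -m pendant '[0, 0, 0, 0.0001, 0, 0, -0.001, 0, 0.0001, 0]'| egrep 'tcp|force: \['
```

```text
t: 13.7
tcp_pos: [0.5447, -0.4368, 0.0544]
eef_rot: [0.734, 0.679, 0.0, 0.0]
force: [-1.0, 2.6, 7.5]
tcp_pos: [0.5447, -0.4378, 0.0544]
force: [-0.8, 2.9, 7.1]
```

```bash
python3 -m pendant '[0, -0.002, 0, 0, 0, 0, -0.004, 0, 0, 0, 0, -0.006, 0, 0, 0, 0, -0.008, 0, 0, 0, 0, -0.01, 0, 0, 0]'| egrep 't:|tcp|force: \['; python3 -m pendant '[0, -0.002, 0, 0, 0, 0, -0.004, 0, 0, 0, 0, -0.006, 0, 0, 0, 0, -0.008, 0, 0, 0, 0, -0.01, 0, 0, 0]'| egrep 'tcp|force: \['; python3 -m pendant '[0, -0.001, 0, 0, 0, 0, -0.002, 0, 0, 0, 0, -0.003, 0, 0, 0]'| egrep 'tcp|force: \['
```

```text
t: 14.4
tcp_pos: [0.5438, -0.4478, 0.0545]
eef_rot: [0.734, 0.679, 0.0, 0.0]
force: [-1.4, 3.3, 8.0]
tcp_pos: [0.543, -0.4577, 0.0544]
force: [-1.8, 2.8, 6.4]
tcp_pos: [0.5428, -0.4607, 0.0544]
force: [-1.1, 2.6, 7.8]
```

```bash
for i in 1 2 3 4; do python3 -m pendant '[0, -0.0005, 0, 0, 0, 0, -0.001, 0, 0, 0]'| egrep 'tcp|force: \['; done
```

```text
tcp_pos: [0.5427, -0.4621, 0.0545]
force: [-0.8, 2.0, 6.7]
tcp_pos: [0.5426, -0.4628, 0.0544]
force: [-0.9, 2.4, 7.2]
tcp_pos: [0.5425, -0.4638, 0.0544]
force: [-1.5, 2.6, 7.3]
tcp_pos: [0.5425, -0.4646, 0.0544]
force: [-0.2, 3.8, 7.2]
```

```bash
for i in 1 2 3 ; do python3 -m pendant '[0, -0.0005, 0, 0, 0, 0, -0.001, 0, 0, 0]'| egrep 'tcp|force: \['; done
```

```text
tcp_pos: [0.5426, -0.4655, 0.0544]
force: [0.2, 3.0, 7.9]
tcp_pos: [0.5426, -0.4664, 0.0544]
force: [-0.1, 3.5, 6.9]
tcp_pos: [0.5426, -0.4674, 0.0544]
force: [0.6, 2.6, 7.3]
```

```bash
python3 -m pendant '[0, 0, 0, -0.005, 0, 0, 0, 0, -0.02, 0, 0, 0, 0, -0.05, 0, 0, 0.04, 0, -0.09, 0, 0, 0.08, 0, -0.12, 0, 0, 0.12, 0, -0.15, 0, 0, 0.16, 0, -0.15, 0, 0, 0.2, 0, -0.15, 0, 0, 0.24, 0, -0.15, 0, 0, 0.24, 0, -0.15, 0, 0, 0.24, 0, -0.15, 0]'| egrep 't:|tcp|force: \['
python3 - <<'E'
from h import *
from rig import optics
a=optics.get_image("top");b=optics.get_image("scene");np.savez("top2.npz",**a)
A=cv2.resize(a["pixels"][155:222,378:512],(800,400),interpolation=cv2.INTER_CUBIC)
B=cv2.resize(b["pixels"][100:175,290:390],(267,200),interpolation=cv2.INTER_CUBIC)
C=np.zeros((600,800,3),np.uint8);C[:400]=A;C[400:,:267]=B
cv2.imwrite("pics/c3.png",C[:,:,::-1])
E
```

```text
t: 17.7
tcp_pos: [0.5609, -0.2281, 0.2043]
eef_rot: [0.734, 0.679, -0.0, 0.001]
force: [0.6, -0.9, 1.2]
```

View pics/c3.png

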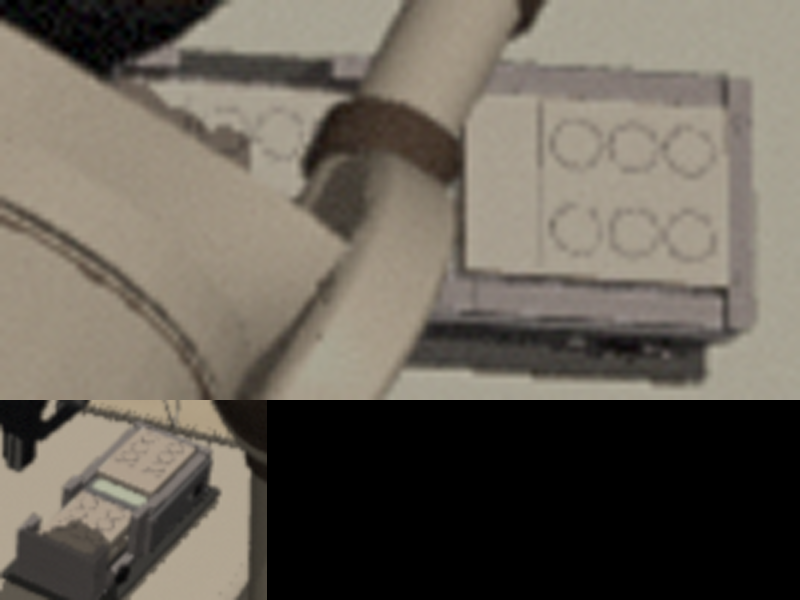

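The tile lies on the stage, with its wells at the end-stop side and its edges at x≈466 and ≈728 next to the stop. The next tile remains in the magazine. The catch is hidden by the arm, so I clear the arm away and look.

```bash
python3 -m pendant '[0, 0.01, -0.03, 0, 0, 0, 0.03, -0.06, 0, 0, 0, 0.04, -0.09, 0, 0, 0, 0.06, -0.12, 0, 0, 0, 0.07, -0.15, 0, 0, 0, 0.08, -0.18, 0, 0, 0, 0.1, -0.2, 0, 0, 0, 0.11, -0.22, 0, 0, 0, 0.12, -0.24, 0, 0, 0, 0.12, -0.24, 0, 0]'| egrep 't:|tcp|force: \['
python3 - <<'E'
from h import *
from rig import optics
a=optics.get_image("top");b=optics.get_image("scene");np.savez("top2.npz",**a);np.savez("scene2.npz",**b)
A=cv2.resize(a["pixels"][160:220,440:510],(467,400),interpolation=cv2.INTER_CUBIC)
B=cv2.resize(b["pixels"][105:165,305:355],(333,400),interpolation=cv2.INTER_CUBIC)
cv2.imwrite("pics/c4.png",np.hstack([A,B])[:,:,::-1])
E
```

```text
t: 18.8
tcp_pos: [0.3298, -0.0901, 0.2037]
eef_rot: [0.735, 0.678, -0.0, 0.0]
force: [0.2, -0.1, -0.4]
```

View pics/c4.png

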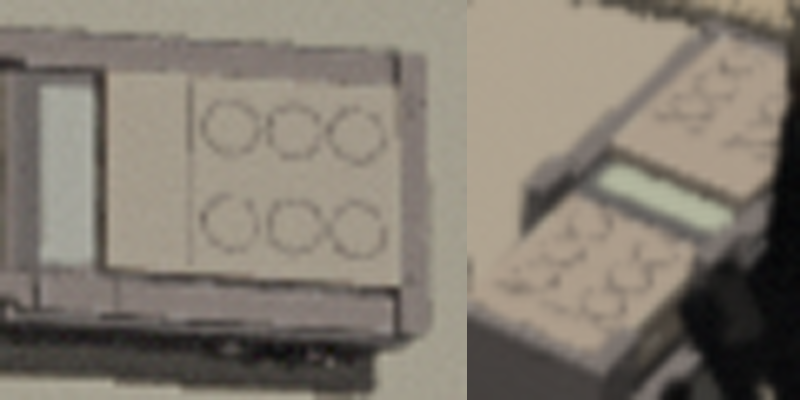

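The top view shows the tile's wells end at x≈400 touching the end stop and its trailing edge at x≈105. The catch itself is too small to make out. I'll make sure with a gentle push on the trailing edge from behind, with the tips above the stage and above tile_2.

```bash
python3 to.py 0.545 -0.4272 0.1
```

```text
shift [-0.3179  0.2398  0.1048] turn -0.0016 F [ 0.13619371 -0.2438539  -0.37339006]
```

```bash
python3 -m pendant '[0, -0.032, 0.024, 0, 0, 0, -0.064, 0.048, 0, 0, 0, -0.096, 0.072, 0, 0, 0, -0.128, 0.096, 0, 0, 0, -0.16, 0.12, 0, 0, 0, -0.192, 0.144, 0.01, 0, 0, -0.224, 0.168, 0.03, 0, 0, -0.256, 0.192, 0.05, 0, 0, -0.288, 0.216, 0.08, 0, 0, -0.318, 0.24, 0.1, 0, 0, -0.318, 0.24, 0.105, 0, 0, -0.318, 0.24, 0.105, 0]'| egrep 't:|tcp|force: \['; python3 to.py 0.545 -0.4272 0.0505
```

```text
t: 20.1
tcp_pos: [0.5443, -0.4261, 0.0947]
eef_rot: [0.735, 0.678, 0.0, -0.002]
force: [0.8, -0.1, 0.8]
shift [-0.0012  0.001   0.0442] turn -0.0012 F [ 0.75716306 -0.07951849  0.77092565]
```

```bash
python3 -m pendant '[0, 0, 0, 0.01, 0, 0, 0, 0, 0.02, 0, 0, 0, 0, 0.03, 0, 0, 0, 0, 0.038, 0, 0, 0, 0, 0.038, 0, 0, 0, 0, 0.038, 0]'| egrep 't:|tcp|force: \['; python3 to.py 0.545 -0.4272 0.0505
```

```text
t: 20.7
tcp_pos: [0.5451, -0.4256, 0.0605]
eef_rot: [0.734, 0.679, -0.0, -0.0]
force: [-0.1, 0.1, 0.2]
shift [-0.0016  0.0001  0.01  ] turn 0.0002 F [-0.07892669  0.05245951  0.16921705]
```

```bash
python3 -m pendant '[0, 0, 0, 0.003, 0, 0, 0, 0, 0.006, 0, 0, 0, 0, 0.008, 0, 0, 0, 0, 0.010, 0, 0, 0, 0, 0.010, 0]'| egrep 'tcp|force: \['; python3 -m pendant '[0, -0.002, 0, 0, 0, 0, -0.004, 0, 0, 0, 0, -0.006, 0, 0, 0, 0, -0.008, 0, 0, 0, 0, -0.008, 0, 0, 0]'| egrep 'tcp|force: \['; for i in 1 2 3 4; do python3 -m pendant '[0, -0.0005, 0, 0, 0, 0, -0.001, 0, 0, 0]'| egrep 'tcp|force: \['; done
```

```text
tcp_pos: [0.545, -0.4256, 0.05]
force: [-0.4, -0.5, 0.0]
tcp_pos: [0.5444, -0.4342, 0.0506]
force: [-0.1, 0.0, 0.5]
tcp_pos: [0.5444, -0.4347, 0.0505]
force: [-0.2, -1.2, 0.3]
tcp_pos: [0.5444, -0.4357, 0.0505]
force: [0.1, 0.2, -0.0]
tcp_pos: [0.5443, -0.4367, 0.0505]
force: [-0.1, 0.5, -0.2]
tcp_pos: [0.5442, -0.4378, 0.0505]
force: [0.6, -0.6, -0.3]
```

```bash
for i in 1 2 3 4; do python3 -m pendant '[0, -0.0005, 0, 0, 0, 0, -0.001, 0, 0, 0]'| egrep 'tcp|force: \['; done
```

```text
tcp_pos: [0.5441, -0.4382, 0.0504]
force: [0.7, 2.8, 0.7]
tcp_pos: [0.5441, -0.4384, 0.0504]
force: [0.2, 7.3, 4.0]
tcp_pos: [0.5441, -0.4384, 0.0503]
force: [-0.5, 9.3, 5.2]
tcp_pos: [0.5442, -0.4385, 0.0503]
force: [0.1, 12.0, 5.8]
```

The push force climbs to 12 N with no movement, so the tile is hard against the stop. I back off and retreat.

```bash
python3 -m pendant '[0, 0.003, 0, 0, 0, 0, 0.007, 0, 0, 0, 0, 0.007, 0, -0.01, 0, 0, 0.007, 0, -0.03, 0, 0, 0.007, 0, -0.07, 0, 0, 0.02, 0, -0.11, 0, 0, 0.04, -0.02, -0.14, 0, 0, 0.06, -0.05, -0.15, 0, 0, 0.06, -0.09, -0.15, 0, 0, 0.06, -0.13, -0.15, 0, 0, 0.06, -0.16, -0.15, 0, 0, 0.06, -0.19, -0.15, 0]'| egrep 't:|tcp|force: \['
python3 -m pendant '[0, 0.02, -0.03, 0, 0, 0, 0.05, -0.03, 0, 0, 0, 0.08, -0.03, 0, 0, 0, 0.12, -0.03, 0, 0, 0, 0.16, -0.03, 0, 0, 0, 0.2, -0.03, 0, 0, 0, 0.24, -0.03, 0, 0, 0, 0.28, -0.03, 0, 0, 0, 0.32, -0.03, 0, 0, 0, 0.36, -0.03, 0, 0, 0, 0.4, -0.03, 0, 0, 0, 0.4, -0.03, 0, 0]'| egrep 't:|tcp|force: \['
python3 - <<'E'
from h import *
from rig import optics
a=optics.get_image("top");b=optics.get_image("scene")
A=cv2.resize(a["pixels"][150:235,290:512],(800,306),interpolation=cv2.INTER_CUBIC)
B=cv2.resize(b["pixels"][100:180,285:390],(386,294),interpolation=cv2.INTER_CUBIC)
B2=cv2.resize(b["pixels"][118:158,318:372],(397,294),interpolation=cv2.INTER_CUBIC)
C=np.zeros((600,800,3),np.uint8);C[:306]=A;C[306:,:386]=B;C[306:,400:797]=B2
cv2.imwrite("pics/c5.png",C[:,:,::-1])
E
```

```text
t: 24.5
tcp_pos: [0.3578, -0.3674, 0.2016]
eef_rot: [0.734, 0.679, -0.001, 0.001]
force: [-0.5, 0.0, 0.2]
t: 25.7
tcp_pos: [0.3608, 0.0376, 0.2014]
eef_rot: [0.732, 0.681, 0.001, 0.001]
force: [-0.4, 0.6, -0.1]
```

View pics/c5.png

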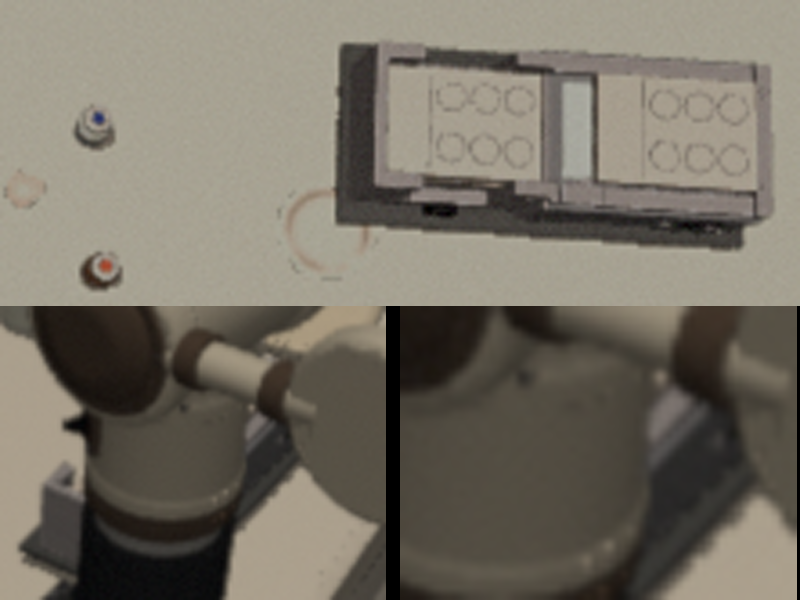

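The final view shows tile_1 against the stop, tile_2 still in the magazine with its edges unchanged, and both vials upright.

```bash
python3 -c "
from rig import arm
print(arm.finish_job())"
```

```text
the job is handed in; nothing more can be done
None
```

I fed tile_1 off the stack onto the stage and pushed it home; a 12 N push on its trailing edge did not move it. The spring catch was too small to see, so I infer it is out from the tile being home. The other tiles stayed in the stack, both vials are still standing, and I handed the job in at about 26 s.

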